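# Rehang the alignment target and fold the empty hook

## Robot

A 6-joint arm with a two-finger parallel gripper is mounted at the origin on a cart in front of the work surface, level with it; the furniture and walls round the work are solid. World frame = base frame: x ahead of the robot, y to its left, z up, the work surface at z = 0. Lengths are in m, angles in rad, forces in N, time in s.
With the tool pointing down it reaches from about 0.225 to 0.875 m from the base axis. Payload 3.4 kg.
Tool frame: the origin (TCP) lies at the very end of the fingers, on their centre line; the grasp point (between the pads) lies 19 mm behind it; z points along the fingers, y is the line along which they close (so a half turn about z gives the same grasp; the last joint's range is limited). The gripper opens to 85 mm and grips with 20 to 120 N. Pads are 22 mm wide; open, the fingers measure 114 mm over their backs; the gripper's body (76 mm by 85 mm) begins 54 mm behind the grasp point. The pads swing forward as they close: fully open they stand 13 mm farther back than shut.
Start: joints at [1.213, 0.276, 1.505, -0, 1.361, -0.121], TCP at [0.135, 0.559, 0.231] pointing down, gripper open.
Joint ranges: [-2.89, 2.89], [-0.75, 2.08], [0.22, 2.7], [-1.18, 4.32], [0.11, 2.71], [-2.7, 2.7]. Speed limits (rad/s): [2.57, 2.57, 3.14, 3.14, 3.14, 3.14].

## Interface

Orientations are given as a unit quaternion [w, x, y, z].
In Python, from rig import manip, get_image, camera_info gives the robot as it stands. The module is installed in compiled form; this text tells all that it offers.
- The arm moves only by the shell command python3 -m crank 'ROWS' [FORCE]. ROWS is a JSON object of lists of equal length, an entry for each row: "translation": the shift along the tool's x, y, z in mm, a list of three; "roll": the turn about the tool's z in rad; "fingers": the opening, from 0 (shut) to 1 (fully open). A call has 1 to 8 rows; each row shifts and turns the commanded pose from where the row before left it, along the tool's axes as they then stand; what a row does not reach is not made up. A row lasts 1/10 s, in which the tool goes at most 50 mm and 8.59 degrees, less where a joint would pass 70% of its speed; a pose out of reach is approached as far as the arm can. A call is refused whole if a number of a shift passes 50 or a number of a turn 0.15, either way. A call with a gripper value outside its range is refused whole. The fingers move at their own pace and stop on an object; FORCE is the grip in N (left out, the last holds). Time passes only in rows, so rows that do not move let the fingers close. It gives the time, the measured TCP pose, the force, the opening and the grip force at its end, in the units of the state.
- manip.get_state(): the state, without advancing time (a new reading comes with each control period).
- get_image(name): name is "scene" or "top" or "wrist"; returns the picture (400x640x3 uint8, blue, green, red); there is no depth.
- camera_info(name): a dict with "mtx" (3x3 intrinsics, pixels), "rvec" (rotation vector, rad) and "tvec" (3), from world to camera coordinates, as OpenCV has them. Camera axes: x right, y down, z forward; pixel columns grow to the right and rows downward; lengths in m; the calibration is good to about 2 mm. A picture is of the moment at which its call begins: read the wrist's pose just before it. camera_info takes no time and is no camera call; for the wrist camera it gives the pose at the moment of the call.
- manip.sign_off(): hands the job in; it is judged then, once.
The state is a dict: "clock": time; "qpos": joint angles; "qd": joint speeds; "effort": joint torques, N m; "position": TCP position; "ee_rot": TCP orientation; "contact_force": force on the tool from outside, world axes, zero at the start; "moment": the same for the moment, N m; "width": finger opening in m; "gripper_force": force on a finger pad.
Only numpy, scipy, OpenCV 4.12 (cv2) and the standard library are available. Lean on these libraries where they do the work, as an engineer would, in place of code of your own. Each camera call takes 0.05 s, during which the arm holds its last target. There are 200 camera calls.

## Task

Push the blue stand's folded hook arm forward and down until it rests fully on its stop, then take the red-ringed alignment target off the yellow stand's hook and hang it on the blue one, sliding it gently along the arm until it is fully home against the brass collar, and let go. Then fold the emptied yellow hook up flat, fully against its stop, by pushing its red-ended thumb lever back and down. Work the hooks by pushing with the fingertips, without pinching them; hinges are stiff and stops hard, so keep every push on hooks and stands under 25 N, do not drop the target and leave the other things alone.

Things in the scene. Friction and masses are not known exactly. Their poses are not given: they have to be found in the camera images.
- stand_blue: fixed stand, blue-painted: foot 90x90x10 mm, upright plate 52 mm wide, 10 mm thick, 180 mm tall, forked (18 mm slot) round the lever. Origin on the table straight below the hook's hinge axis; its -x axis is the way the unfolded hook points (towards the robot), y along the hinge axis, z up. The plate's front face lies 12 mm behind (+x of) the hinge axis
- stand_yellow: fixed stand, yellow-painted: foot 90x90x10 mm, upright plate 52 mm wide, 10 mm thick, 180 mm tall, forked (18 mm slot) round the lever. Origin on the table straight below the hook's hinge axis; its -x axis is the way the unfolded hook points (towards the robot), y along the hinge axis, z up. The plate's front face lies 12 mm behind (+x of) the hinge axis
- hook_blue (a joint): hinge angle (rad) of the blue stand's hook (arm and thumb lever in one piece, at right angles): 0 = arm level, on its lower stop, lever upright; 1.571 = arm folded up, vertical, flat against the upright's pad, lever level to the rear. Stiff, stays where left: pushed 60 mm from the axis it takes about 4 N in mid-swing, 5 to 7 N near the stops, where a spring pushes back to mid-swing. Stops are hard
- hook_yellow (a joint): hinge angle (rad) of the yellow stand's hook (arm and thumb lever in one piece, at right angles): 0 = arm level, on its lower stop, lever upright; 1.571 = arm folded up, vertical, flat against the upright's pad, lever level to the rear. Stiff, stays where left: pushed 60 mm from the axis it takes about 4 N in mid-swing, 5 to 7 N near the stops, where a spring pushes back to mid-swing. Stops are hard
- blue_hinge (a point): middle of the blue hook's hinge axis, 150 mm above the table; fixed to the stand
- yellow_hinge (a point): middle of the yellow hook's hinge axis, 150 mm above the table; fixed to the stand
- blue_seat (a point): point on the blue hook's arm axis 29 mm from the hinge axis: where the centre of the target's eye is (along the arm) when the target is fully home against the brass collar. It turns with the hook; its -x axis runs along the arm towards the button end, y along the hinge axis
- yellow_seat (a point): point on the yellow hook's arm axis 29 mm from the hinge axis: where the centre of the target's eye is (along the arm) when the target is fully home against the brass collar. It turns with the hook; its -x axis runs along the arm towards the button end, y along the hinge axis
- blue_lever (a point): end of the blue hook's thumb lever, 75 mm from the hinge axis: a bar 8 mm thick with a red end 10 mm thick (last 12 mm). Pushing it from upright to the rear and down folds the arm up
- yellow_lever (a point): end of the yellow hook's thumb lever, 75 mm from the hinge axis: a bar 8 mm thick with a red end 10 mm thick (last 12 mm). Pushing it from upright to the rear and down folds the arm up
- blue_tip (a point): end of the blue hook's arm, 76 mm from the hinge axis. The arm is a round steel bar 10 mm thick, with a 12 mm thick black button end (last 8 mm) and a 20 mm wide brass collar 18 to 24 mm from the hinge axis
- yellow_tip (a point): end of the yellow hook's arm, 76 mm from the hinge axis. The arm is a round steel bar 10 mm thick, with a 12 mm thick black button end (last 8 mm) and a 20 mm wide brass collar 18 to 24 mm from the hinge axis
- target: loose alignment target, 0.12 kg, on the yellow hook: white plate 64x84x6 mm with red rings under a black carrier 10 mm thick. Origin: centre of the carrier's 16x16 mm eye that the arm passes through; x along the eye, -x the ringed face, z up. Above it a grip tab 22 mm wide (y), 10 mm thick, 8 to 58 mm above the origin; plate down to 98 mm below. Hanging free, the origin is 3 mm below the arm's axis
- drop_bottle: loose amber dropper bottle, 34 mm wide, 94 mm tall, origin under its centre; leave alone
- brass_weight: loose brass knob weight, 29 mm wide, 47 mm tall, origin under its centre; leave alone
- sample_box: loose round low sample box with a pale clear lid, 57 mm wide, 12 mm tall, origin under its centre; leave alone
Things that resemble listed ones, but are neither listed nor needed, are in the scene too. Of the things like the target, leave any that is orange; of the rest the smaller one is meant.

How it is judged:
By the outcome, as a careful person would: the job done as asked, in the order asked, and still so for the second after the job is handed in, with the robot touching nothing.
It also fails if it takes over 72 s, if anything falls off the work surface, if the arm or the gripper's body presses on something with over 40 N, if the wrist force passes 120 N, or if a joint passes its speed limit or range.

## Working session

There is one attempt and no reset: what is moved stays moved. The work goes in short steps, Python scripts to look and compute and a shell command to move; the robot and the scene stay as the last step left them, time stands still between calls to the robot, and variables do not carry over. Pictures are saved under pics/ and viewed, at most 10 in all, crops included, and the job is handed in when it is done.

```bash
mkdir -p pics; cat > h.py <<'E'
import numpy as np, cv2
from rig import manip, get_image, camera_info
def cam(n):
    c=camera_info(n); R=cv2.Rodrigues(np.array(c["rvec"],float))[0]
    return np.array(c["mtx"],float),R,np.array(c["tvec"],float).ravel()
def ray(n,uv):
    K,R,t=cam(n); d=R.T@np.linalg.solve(K,[uv[0],uv[1],1]); return -R.T@t, d/np.linalg.norm(d)
def onplane(n,uv,z):
    o,d=ray(n,uv); return o+d*(z-o[2])/d[2]
def proj(n,p):
    K,R,t=cam(n); q=K@(R@np.array(p)+t); return q[:2]/q[2]
def tri(r1,r2):
    (o1,d1),(o2,d2)=r1,r2
    A=np.stack([d1,-d2],1); s=np.linalg.lstsq(A,o2-o1,rcond=None)[0]
    a=o1+d1*s[0]; b=o2+d2*s[1]; return (a+b)/2, np.linalg.norm(a-b)
E
python3 - <<'E'
from h import *
np.set_printoptions(precision=3,suppress=True)
for n in("scene","top"):
    cv2.imwrite(f"pics/{n}0.png",get_image(n)); K,R,t=cam(n); print(n,K.ravel(),-R.T@t,R.ravel())
print(manip.get_state())
E
```

```text
scene [426.399   0.    321.035   0.    426.399 203.343   0.      0.      1.   ] [-0.039 -0.739  0.763] [ 0.681 -0.732 -0.002 -0.425 -0.393 -0.816  0.596  0.556 -0.579]
top [505.542   0.    316.765   0.    505.542 189.854   0.      0.      1.   ] [ 0.447 -0.172  1.428] [ 0.019 -1.    -0.    -0.992 -0.019 -0.125  0.125  0.003 -0.992]
{'clock': 0.1, 'qpos': array([ 1.213,  0.277,  1.506,  0.   ,  1.361, -0.121]), 'qd': array([-0.   , -0.001, -0.003,  0.001, -0.001,  0.   ]), 'effort': array([  0.002, -41.77 , -24.64 ,   0.   ,   0.006,  -0.   ]), 'position': array([0.135, 0.559, 0.231]), 'ee_rot': array([-0.   ,  0.118,  0.993, -0.001]), 'contact_force': array([-0.065, -0.984, -0.026]), 'moment': array([ 0.009,  0.062, -0.022]), 'gripper_force': 0.0, 'width': 0.08546304097871432}
```

View pics/scene0.png

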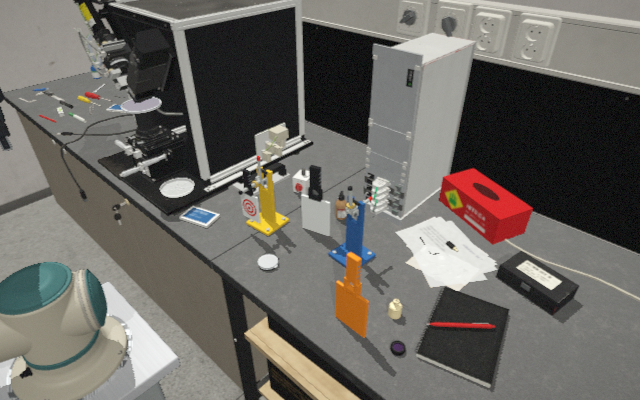

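View pics/top0.png

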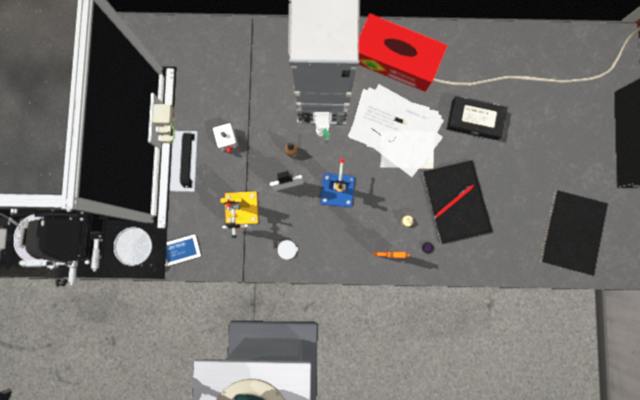

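The scene picture shows the yellow stand (265,205) with the ringed target in front of it at (250,207), and the blue stand at (353,240) with a larger white look-alike at (316,205) and an orange one at (352,295). In the top picture yellow is at (240,208), blue at (338,189), and the blue lever's red end is at (341,160).

```bash
python3 - <<'E'
from h import *
s=cv2.imread("pics/scene0.png"); t=cv2.imread("pics/top0.png")
a=cv2.resize(s[140:280,220:390],None,fx=4,fy=4,interpolation=cv2.INTER_CUBIC)
cv2.imwrite("pics/sc1.png",a)
b=cv2.resize(t[140:260,205:365],None,fx=4.9,fy=4.9,interpolation=cv2.INTER_CUBIC)
cv2.imwrite("pics/tc1.png",b)
E
```

```text
(no output)
```

View pics/sc1.png

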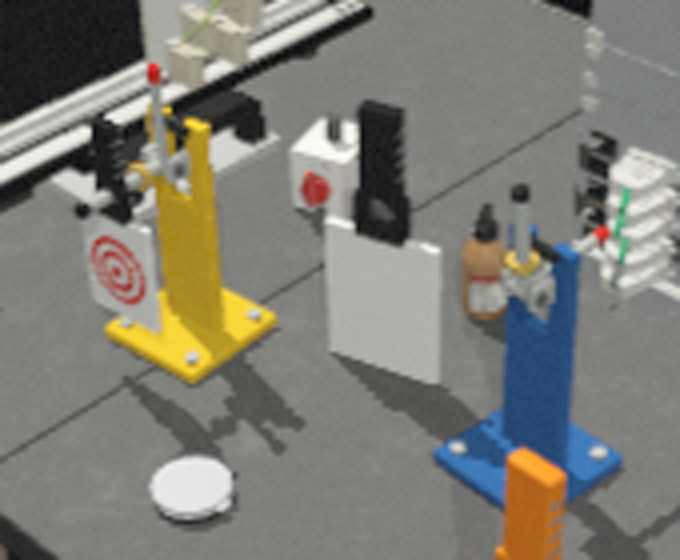

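View pics/tc1.png

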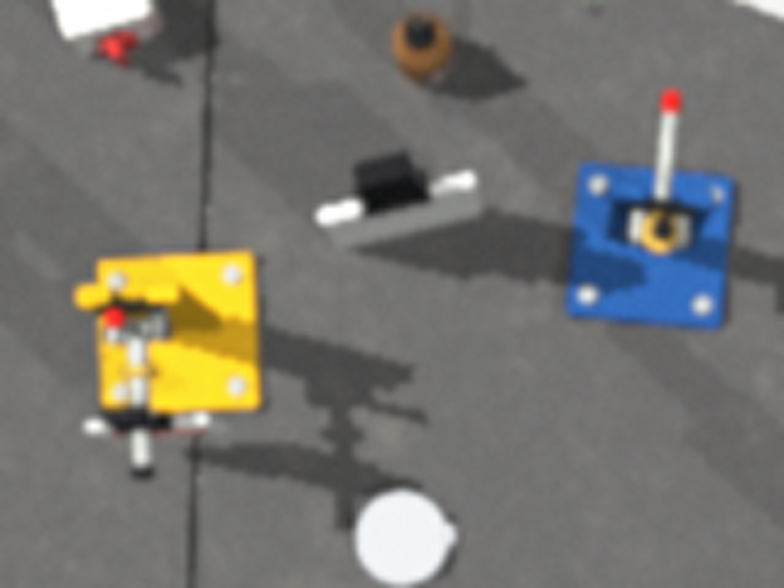

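The crops show the ringed target partway along the yellow arm (tip at top pixel (234,236), red lever end (228,205)). The blue arm stands up (button at (340,187)), with its red lever end to the rear at (342,160).

```bash
python3 - <<'E'
from h import *
np.set_printoptions(precision=4,suppress=True)
im={n:cv2.imread(f"pics/{n}0.png") for n in("scene","top")}
def cen(n,roi,f,show=True):
    x0,y0,x1,y1=roi; p=im[n][y0:y1,x0:x1].astype(int); b,g,r=p[...,0],p[...,1],p[...,2]
    h=cv2.cvtColor(p.astype(np.uint8),cv2.COLOR_BGR2HSV).astype(int)
    m=f(b,g,r,h).astype(np.uint8)
    k,l,st,c=cv2.connectedComponentsWithStats(m)
    i=1+np.argmax(st[1:,4]); return c[i]+[x0,y0],st[i,4],(l==i).astype(np.uint8)
red=lambda b,g,r,h:(r>130)&(g<90)&(b<90)
blk=lambda b,g,r,h:(r<45)&(g<45)&(b<45)
T={};S={}
T['bl']=cen("top",(335,154,349,166),red)[:2]; S['bl']=cen("scene",(362,192,378,204),red)[:2]
T['yl']=cen("top",(222,198,235,211),red)[:2]; S['yl']=cen("scene",(252,150,264,165),red)[:2]
T['bt']=cen("top",(333,180,347,194),blk)[:2]; S['bt']=cen("scene",(344,183,356,195),blk)[:2]
T['yt']=cen("top",(228,228,240,238),blk)[:2]; S['yt']=cen("scene",(236,188,245,197),blk)[:2]
for k in T:
    P,e=tri(ray("top",T[k][0]),ray("scene",S[k][0])); print(k,T[k],S[k],P,e)
z={'bl':.15,'yl':.219,'bt':.222,'yt':.15}
for k in z: print(k,'plane',onplane("top",T[k][0],z[k]))
for nm,roi,f in(("blue",(318,168,362,212),lambda b,g,r,h:(abs(h[...,0]-108)<12)&(h[...,1]>120)),("yel",(215,185,265,230),lambda b,g,r,h:(abs(h[...,0]-24)<8)&(h[...,1]>150))):
    c,a,m=cen("top",roi,f)
    pts=cv2.findContours(m,0,1)[0]; pts=max(pts,key=cv2.contourArea)[:,0]+np.array(roi[:2])
    W=np.array([onplane("top",q,.01)[:2] for q in pts]).astype(np.float32)
    (cx,cy),(w,hh),ang=cv2.minAreaRect(W*1000); print(nm,cx,cy,w,hh,ang)
E
```

```text
Traceback (most recent call last):
ValueError: attempt to get argmax of an empty sequence
```

```bash
cat > m.py <<'E'
from h import *
np.set_printoptions(precision=4,suppress=True)
im={n:cv2.imread(f"pics/{n}0.png") for n in("scene","top")}
def cen(n,roi,f,show=True):
    x0,y0,x1,y1=roi; p=im[n][y0:y1,x0:x1].astype(int); b,g,r=p[...,0],p[...,1],p[...,2]
    h=cv2.cvtColor(p.astype(np.uint8),cv2.COLOR_BGR2HSV).astype(int)
    m=f(b,g,r,h).astype(np.uint8)
    k,l,st,c=cv2.connectedComponentsWithStats(m)
    if k<2: return np.array([np.nan]*2),int(p.max(2).min()),m
    i=1+np.argmax(st[1:,4]); return c[i]+[x0,y0],st[i,4],(l==i).astype(np.uint8)
red=lambda b,g,r,h:(r>130)&(g<90)&(b<90)
blk=lambda b,g,r,h:(r<62)&(g<62)&(b<62)
T={};S={}
T['bl']=cen("top",(335,154,349,166),red)[:2]; S['bl']=cen("scene",(362,192,378,204),red)[:2]
T['yl']=cen("top",(222,198,235,211),red)[:2]; S['yl']=cen("scene",(252,150,264,165),red)[:2]
T['bt']=cen("top",(336,182,344,190),blk)[:2]; S['bt']=cen("scene",(344,183,356,195),blk)[:2]
T['yt']=cen("top",(228,228,240,238),blk)[:2]; S['yt']=cen("scene",(236,188,245,197),blk)[:2]
for k in T:
    P,e=tri(ray("top",T[k][0]),ray("scene",S[k][0])); print(k,T[k],S[k],P,e)
z={'bl':.15,'yl':.219,'bt':.222,'yt':.15}
for k in z: print(k,'plane',onplane("top",T[k][0],z[k]))
for nm,roi,f in(("blue",(318,168,362,212),lambda b,g,r,h:(abs(h[...,0]-108)<12)&(h[...,1]>120)),("yel",(215,185,265,230),lambda b,g,r,h:(abs(h[...,0]-24)<8)&(h[...,1]>150))):
    c,a,m=cen("top",roi,f)
    pts=cv2.findContours(m,0,1)[0]; pts=max(pts,key=cv2.contourArea)[:,0]+np.array(roi[:2])
    W=np.array([onplane("top",q,.01)[:2] for q in pts]).astype(np.float32)
    (cx,cy),(w,hh),ang=cv2.minAreaRect(W*1000); print(nm,cx,cy,w,hh,ang)
E
python3 m.py
```

```text
bl (array([341.6429, 160.    ]), np.int32(14)) (array([370.1, 197.9]), np.int32(10)) [ 0.6849 -0.2313  0.1582] 0.001257352906040427
yl (array([228.0714, 204.1429]), np.int32(14)) (array([258., 158.]), np.int32(13)) [0.5605 0.0432 0.2187] 0.00039939029433396167
bt (array([341.4, 182.2]), np.int32(5)) (array([349.6667, 187.9167]), np.int32(12)) [ 0.616  -0.2253  0.2192] 0.007717650101335356
yt (array([234.5, 236. ]), np.int32(2)) (array([240.125, 192.125]), np.int32(8)) [0.4867 0.0357 0.1518] 0.0003857732178097678
bl plane [ 0.686  -0.2312  0.15  ]
yl plane [0.5603 0.0433 0.219 ]
bt plane [ 0.6183 -0.228   0.222 ]
yt plane [0.4866 0.0361 0.15  ]
blue 626.5601196289062 -226.33648681640625 89.66278076171875 89.5887451171875 85.42570495605469
yel 570.4940185546875 49.903953552246094 91.77397918701172 103.78521728515625 4.904909133911133
```

```bash
cat >> h.py <<'E'
def Rt(st=None):
    w,x,y,z=(st or manip.get_state())["ee_rot"]
    from scipy.spatial.transform import Rotation as Q
    return Q.from_quat([x,y,z,w]).as_matrix()
def go(p,yaw=None):
    "print tool-axis shift (mm) to world p; yaw = stand yaw (deg) wanted, tool x = -stand x; shift is in axes AFTER the roll"
    s=manip.get_state(); R=Rt(s); a=np.degrees(np.arctan2(-R[1,0],-R[0,0])); r=0
    if yaw is not None:
        r=-np.radians((yaw-a+180)%360-180); c,q=np.cos(r),np.sin(r); R=R@np.array([[c,-q,0],[q,c,0],[0,0,1]])
    print("clock",round(s["clock"],2),"pos",np.round(s["position"],4),"yaw",round(a,2),"F",np.round(s["contact_force"],1),"w",round(s["width"],4),"-> roll",round(r,4),"shift",np.round(R.T@(np.array(p)-s["position"])*1000,1))
E
python3 -m crank '{"translation":[[0,0,-40],[0,0,-45],[0,0,-40],[0,0,-10]],"roll":[-0.14,-0.015,0,0],"fingers":[0,0,0,0]}'
python3 -c "
from h import *
go([0.40,-0.05,0.36],-4.6)
print(onplane('top',(339.7,185.9),.226))"
```

```text
clock: 0.5
position: [0.1354, 0.5604, 0.3712]
ee_rot: [0.001, 0.041, 0.999, 0.004]
contact_force: [-0.5, -0.0, -0.2]
width: 0.0282
gripper_force: 0.0
clock 0.5 pos [0.1354 0.5604 0.3712] yaw -4.68 F [-0.5 -0.  -0.2] w 0.0282 -> roll -0.0014 shift [-312.7 -587.3    7.2]
[ 0.60866979 -0.22381684  0.226     ]
```

```bash
python3 -m crank '{"translation":[[-10,-20,0],[-20,-38,0],[-20,-38,0],[-20,-38,0],[-20,-38,0],[-20,-38,0],[-20,-38,0],[-20,-38,0]],"roll":[0,0,0,0,0,0,0,0],"fingers":[0,0,0,0,0,0,0,0]}' | head -2
python3 -m crank '{"translation":[[-20,-38,0],[-20,-38,0],[-20,-38,0],[-20,-38,0],[-20,-38,0],[-20,-38,0],[-20,-38,0],[-20,-35,0]],"roll":[0,0,0,0,0,0,0,0],"fingers":[0,0,0,0,0,0,0,0]}' | head -2
python3 - <<'E'
from h import *
np.set_printoptions(precision=3,suppress=True)
go([0.40,-0.05,0.36],-4.6)
cv2.imwrite("pics/w1.png",get_image("wrist")); cv2.imwrite("pics/top1.png",get_image("top")); cv2.imwrite("pics/scene1.png",get_image("scene"))
K,R,t=cam("wrist"); print(K,R,-R.T@t)
E
```

```text
clock: 1.3
position: [0.2608, 0.2598, 0.3654]
clock: 2.1
position: [0.3957, -0.0532, 0.3653]
clock 2.1 pos [ 0.396 -0.053  0.365] yaw -4.75 F [ 1.2 -0.6 -0.7] w 0.0001 -> roll -0.0027 shift [-4.   3.6  5.3]
[[324.554   0.    314.403]
 [  0.    324.554 205.78 ]
 [  0.      0.      1.   ]] [[ 0.086  0.996 -0.   ]
 [ 0.951 -0.082  0.298]
 [ 0.297 -0.026 -0.955]] [ 0.32  -0.047  0.506]
```

View pics/w1.png

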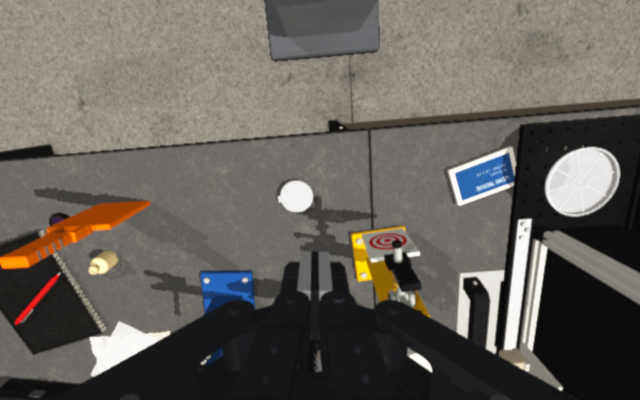

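The wrist picture looks down from the robot's side of the gripper: target rings at (388,241), blue foot at (228,288), fingers along column 315.

```bash
python3 - <<'E'
from h import *
np.set_printoptions(precision=4,suppress=True)
c=lambda u,v:(u/4.9+205-.4,v/4.9+140-.4)
s=lambda u,v:(u/4+220-.4,v/4+140-.4)
print('bt tri',tri(ray("top",c(660,226)),ray("scene",s(520,193))))
print('bcollar tri',tri(ray("top",c(660,232)),ray("scene",s(522,263))))
print('bl tri',tri(ray("top",c(671,101)),ray("scene",s(601,234))))
for nm,q in(("b",[(580,165),(735,181),(722,328),(566,312)]),("y",[(98,259),(254,251),(262,408),(99,412)])):
    W=np.array([onplane("top",c(*p),.01) for p in q]); print(nm,W[:,:2].ravel(),W.mean(0)); 
# foot screws too
for nm,q in(("b",[(597,184),(717,194),(702,304),(587,294)]),("y",[(116,281),(232,273),(236,385),(120,391)])):
    W=np.array([onplane("top",c(*p),.012) for p in q]); print(nm,W[:,:2].ravel(),W.mean(0))
E
```

```text
bt tri (array([ 0.6103, -0.2236,  0.2208]), np.float64(0.0016177069553743022))
bcollar tri (array([ 0.6137, -0.2255,  0.17  ]), np.float64(0.0006059766972197643))
bl tri (array([ 0.6844, -0.231 ,  0.1578]), np.float64(0.001138383610275047))
b [ 0.6729 -0.1851  0.6653 -0.275   0.5798 -0.2683  0.5873 -0.1786] [ 0.6263 -0.2267  0.01  ]
y [ 0.6128  0.0917  0.6192  0.0019  0.5288 -0.0057  0.5248  0.0874] [0.5714 0.0438 0.01  ]
b [ 0.6617 -0.1951  0.6572 -0.2645  0.5932 -0.2566  0.5977 -0.1904] [ 0.6274 -0.2267  0.012 ]
y [0.6001 0.0804 0.606  0.0139 0.5416 0.0094 0.5369 0.0756] [0.5711 0.0448 0.012 ]
```

```bash
python3 -c "
from h import *
go([0.651,-0.2285,0.30],-4.6); go([0.651,-0.2285,0.21],-4.6)"
```

```text
clock 2.25 pos [ 0.3961 -0.0532  0.3647] yaw -4.94 F [ 0.3  0.3 -0.7] w 0.0004 -> roll -0.0059 shift [-268.3 -154.4   63.8]
clock 2.25 pos [ 0.3961 -0.0532  0.3647] yaw -4.94 F [ 0.3  0.3 -0.7] w 0.0004 -> roll -0.0059 shift [-268.6 -154.4  153.8]
```

```bash
python3 -m crank '{"translation":[[-20,-12,0],[-38,-22,0],[-38,-22,0],[-38,-22,0],[-38,-22,5],[-38,-22,15],[-38,-22,20],[-20,-10,24]],"roll":[-0.006,0,0,0,0,0,0,0],"fingers":[0,0,0,0,0,0,0,0]}' | head -2
python3 -m crank '{"translation":[[0,0,0],[0,0,40],[0,0,40],[0,0,10],[0,0,0]],"roll":[0,0,0,0,0],"fingers":[0,0,0,0,0]}' | head -2
python3 - <<'E'
from h import *
go([0.651,-0.2285,0.21],-4.6)
cv2.imwrite("pics/w2.png",get_image("wrist")); s=get_image("scene"); cv2.imwrite("pics/s2.png",s)
print(proj("scene",manip.get_state()["position"]))
cv2.imwrite("pics/c2.png",np.hstack([cv2.resize(cv2.imread("pics/w2.png")[120:400,160:480],None,fx=1.25,fy=1.25),cv2.resize(s[110:250,290:420],(325,350),interpolation=cv2.INTER_CUBIC)]))
E
```

```text
clock: 3.05
position: [0.6539, -0.2257, 0.3003]
clock: 3.55
position: [0.6501, -0.2236, 0.2115]
clock 3.55 pos [ 0.6501 -0.2236  0.2115] yaw -4.28 F [-0.7 -0.1  1. ] w 0.0002 -> roll 0.0057 shift [-1.3 -4.9  1.5]
[360.85203368 183.06914724]
```

View pics/c2.png

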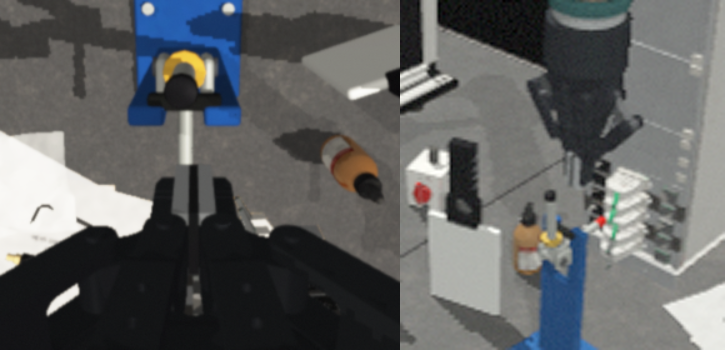

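The picture shows the shut fingers (crop column 193) just behind the upright blue arm tip (183,92), about 5 mm off sideways, with clearance all round. I'll correct that and push.

```bash
python3 -m crank '{"translation":[[0,-4.9,0],[10,0,0],[8,0,0],[4,0,0],[4,0,0],[4,0,0],[4,0,0]],"roll":[0.005,0,0,0,0,0,0],"fingers":[0,0,0,0,0,0,0]}' 
python3 -c "
from h import *
go([0.616,-0.2257,0.15],-4.6)"
```

```text
clock: 4.35
position: [0.6176, -0.2276, 0.2125]
ee_rot: [0.001, 0.04, 0.999, -0.0]
contact_force: [1.9, -0.7, -0.4]
width: -0.0001
gripper_force: 1.2
clock 4.35 pos [ 0.6176 -0.2276  0.2125] yaw -4.63 F [ 1.9 -0.7 -0.4] w -0.0001 -> roll -0.0005 shift [ 1.9  1.8 62.5]
```

```bash
python3 -m crank '{"translation":[[4,1,0],[4,0,1],[4,0,1],[4,0,1]],"roll":[0,0,0,0],"fingers":[0,0,0,0]}' | grep -E "pos|force"
python3 -m crank '{"translation":[[4,0,2],[4,0,2],[4,0,3],[4,0,3]],"roll":[0,0,0,0],"fingers":[0,0,0,0]}' | grep -E "pos|force"
python3 - <<'E'
from h import *
go([0.616,-0.2257,0.15],-4.6)
cv2.imwrite("pics/w3.png",get_image("wrist")); s=get_image("scene"); cv2.imwrite("pics/s3.png",s)
cv2.imwrite("pics/c3.png",np.hstack([cv2.resize(cv2.imread("pics/w3.png")[120:400,160:480],None,fx=1.25,fy=1.25),cv2.resize(s[110:250,290:420],(325,350),interpolation=cv2.INTER_CUBIC)]))
E
```

```text
position: [0.6014, -0.2254, 0.2091]
contact_force: [3.5, -1.9, -1.1]
gripper_force: 1.9
position: [0.5852, -0.2241, 0.1996]
contact_force: [3.6, -1.3, 1.6]
gripper_force: 1.9
clock 5.15 pos [ 0.5852 -0.2241  0.1996] yaw -4.63 F [ 3.6 -1.3  1.6] w 0.0003 -> roll -0.0005 shift [-30.8   0.9  49.6]
```

View pics/c3.png

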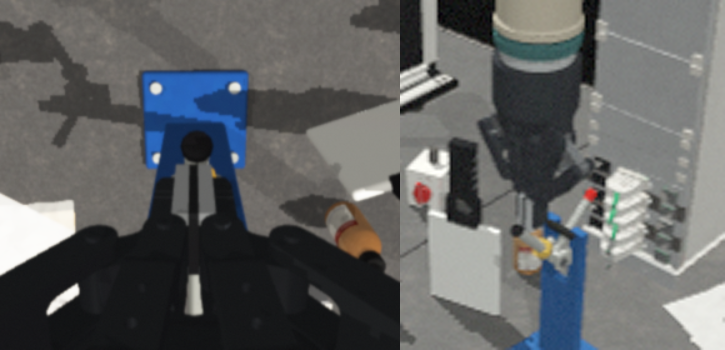

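The hook is swinging down (arm about 45°), with the button at crop (197,147) in line with the fingers at 195. I'll go on around the arc.

```bash
python3 -m crank '{"translation":[[4,0,4],[3,0,5],[2.5,0,5],[2,0,5],[2,0,5]],"roll":[0,0,0,0,0],"fingers":[0,0,0,0,0]}' | grep -E "pos|force"
python3 -m crank '{"translation":[[1.5,0,5],[1.5,0,4],[1,0,3],[1,0,2]],"roll":[0,0,0,0],"fingers":[0,0,0,0]}' | grep -E "pos|force"
python3 -c "
from h import *
go([0.616,-0.2257,0.15],-4.6)"
```

```text
position: [0.5701, -0.2222, 0.1757]
contact_force: [1.1, -0.8, 6.0]
gripper_force: 3.0
position: [0.5655, -0.2218, 0.1616]
contact_force: [-0.1, -0.4, 7.5]
gripper_force: 3.2
clock 6.15 pos [ 0.5655 -0.2218  0.1616] yaw -4.62 F [-0.1 -0.4  7.5] w -0.0003 -> roll -0.0004 shift [-50.7   0.2  11.5]
```

```bash
for i in 1; do python3 -m crank '{"translation":[[0,0,2],[0,0,1.5],[0,0,1]],"roll":[0,0,0],"fingers":[0,0,0]}' | grep -E "pos|force"
python3 -m crank '{"translation":[[0,0,1],[0,0,0]],"roll":[0,0],"fingers":[0,0]}' | grep -E "pos|force"; done
```

```text
position: [0.565, -0.2217, 0.1572]
contact_force: [-1.7, -0.8, 7.0]
gripper_force: 3.5
position: [0.5648, -0.2217, 0.1561]
contact_force: [-1.5, -0.3, 6.3]
gripper_force: 3.0
```

```bash
python3 -m crank '{"translation":[[0,0,0.7],[0,0,0]],"roll":[0,0],"fingers":[0,0]}' | grep -E "pos|force"
python3 -m crank '{"translation":[[0,0,0.7],[0,0,0]],"roll":[0,0],"fingers":[0,0]}' | grep -E "pos|force"
```

```text
position: [0.5648, -0.2217, 0.1555]
contact_force: [-2.3, -0.8, 6.9]
gripper_force: 3.3
position: [0.5648, -0.2217, 0.1549]
contact_force: [-2.5, 0.1, 6.9]
gripper_force: 3.5
```

```bash
for k in 1; do python3 -m crank '{"translation":[[0,0,0.6],[0,0,0]],"roll":[0,0],"fingers":[0,0]}' | grep -E "pos|force"
python3 -m crank '{"translation":[[0,0,0.6],[0,0,0]],"roll":[0,0],"fingers":[0,0]}' | grep -E "pos|force"; done
```

```text
position: [0.5648, -0.2217, 0.1548]
contact_force: [-2.6, -0.6, 9.7]
gripper_force: 4.6
position: [0.5647, -0.2217, 0.1547]
contact_force: [-2.3, 0.2, 12.2]
gripper_force: 5.8
```

The hook is on its stop: TCP height has held at 0.1547 while the force rose to 12 N. I'll back off upward and look at the arm with the wrist camera.

```bash
python3 -m crank '{"translation":[[0,0,-10],[0,0,-40],[0,0,-45],[-40,0,-25],[-40,0,0],[0,0,0]],"roll":[0,0,0,0,0,0],"fingers":[0,0,0,0,0,0]}' | grep -E "clock|pos|force"
python3 - <<'E'
from h import *
np.set_printoptions(precision=4,suppress=True)
s=manip.get_state();go([0.616,-0.2257,0.15],-4.6)
w=get_image("wrist"); t=get_image("top"); cv2.imwrite("pics/w4.png",w); cv2.imwrite("pics/t4.png",t);cv2.imwrite("pics/s4.png",get_image("scene"))
np.savez("w4.npz",*[np.array(x) for x in cam("wrist")])
print(proj("wrist",[0.616,-.2257,.15]),proj("wrist",[.54,-.2195,.15]))
cv2.imwrite("pics/c4.png",cv2.resize(w[60:260,200:440],None,fx=3,fy=3,interpolation=cv2.INTER_CUBIC))
E
```

```text
clock: 8.05
position: [0.6499, -0.2285, 0.272]
contact_force: [-1.2, 0.2, -0.9]
gripper_force: 0.0
clock 8.05 pos [ 0.6499 -0.2285  0.272 ] yaw -4.54 F [-1.2  0.2 -0.9] w 0.0003 -> roll 0.001 shift [ 34.1  -0.1 121.9]
[315.127  165.0902] [315.282  63.809]
```

View pics/c4.png

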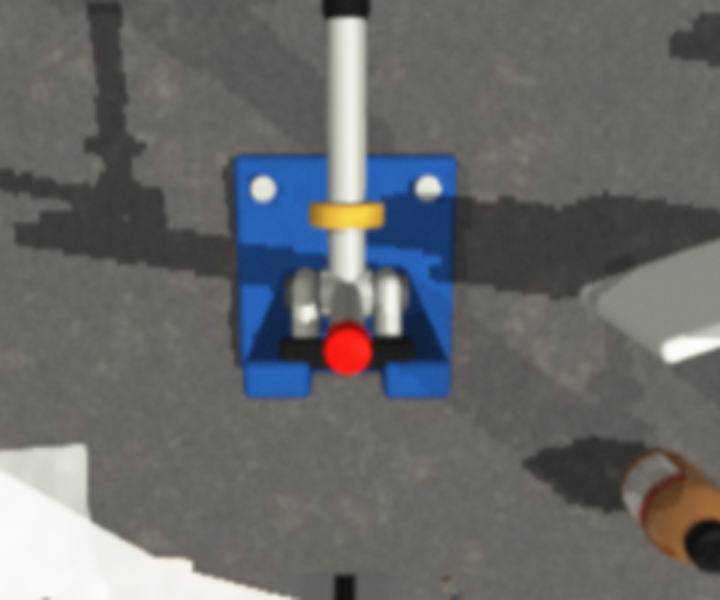

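The level blue arm runs straight along column 315 of the full picture, with the collar at row 132 and the upright lever's red end at (315.7,175.7). I'll compare those with my model.

```bash
python3 - <<'E'
from h import *
np.set_printoptions(precision=4,suppress=True)
H=np.array([.616,-.2257,0]); ux=np.array([.9968,-.0802,0])
f=lambda u,v:(u/3+200-1/3,v/3+60-1/3)
P=lambda u,z:proj("wrist",H-u*ux+[0,0,z])
print("collar front/back edges obs",f(347,203),f(347,229),"pred top z.16",P(24,.16),P(18,.16))
print("lever obs",f(348,348),"pred",P(0,.225),P(5,.22))
print("button rear edge obs",f(347,15),"pred",P(68,.155))
for z,q in((.155,(347,16)),(.16,(347,203)),(.16,(347,229)),(.225,(348,352))): 
    p=onplane("wrist",f(*q),z); d=p-H; print(z,p,"u",-d@ux*1000,"y",d@[.0802,.9968,0]*1000)
E
```

```text
collar front/back edges obs (315.33333333333337, 127.33333333333334) (315.33333333333337, 135.99999999999997) pred top z.16 [ 314.6657 1292.8568] [ 314.6594 1307.02  ]
lever obs (315.6666666666667, 175.66666666666666) pred [315.5276 187.2955] [ 314.5589 1417.2674]
button rear edge obs (315.33333333333337, 64.66666666666667) pred [ 314.6777 1266.6238]
0.155 [ 0.5414 -0.2196  0.155 ] u 74.88787369554697 y 0.10518277806432935
0.16 [ 0.5854 -0.2231  0.16  ] u 30.668178831318258 y 0.11244501898089879
0.16 [ 0.5919 -0.2236  0.16  ] u 24.209578840341038 y 0.11627369101415388
0.225 [ 0.6098 -0.2251  0.225 ] u 6.2517356980093455 y 0.0772967023883482
```

```bash
python3 -c "
from h import *
go([0.59,0.046,0.30],5.2)"
```

```text
clock 8.2 pos [ 0.6451 -0.2281  0.2716] yaw -4.61 F [-0.3 -0.3  0.2] w -0.0001 -> roll -0.1713 shift [ 30.2 278.1 -27.5]
```

```bash
python3 -m crank '{"translation":[[0,0,-35],[0,0,-35],[4,38,0],[4,40,0],[4,40,0],[4,40,0],[4,40,0],[4,40,0]],"roll":[-0.1,-0.071,0,0,0,0,0,0],"fingers":[0,0,0,0,0,0,0,0]}' | grep -E "pos"
python3 -m crank '{"translation":[[4,38,15],[2,2,28],[0,0,0],[0,0,0]],"roll":[0,0,0,0],"fingers":[0.55,0.55,0.55,0.55]}' | grep -E "clock|pos|force"
python3 - <<'E'
from h import *
go([0.59,0.046,0.30],5.2)
w=get_image("wrist"); cv2.imwrite("pics/w5.png",w); cv2.imwrite("pics/t5.png",get_image("top"));cv2.imwrite("pics/s5.png",get_image("scene"))
cv2.imwrite("pics/c5.png",cv2.resize(w[40:240,200:440],None,fx=3,fy=3,interpolation=cv2.INTER_CUBIC))
E
```

```text
position: [0.5986, 0.0073, 0.343]
clock: 9.4
position: [0.5905, 0.0448, 0.3002]
contact_force: [0.6, 0.2, 0.2]
gripper_force: 0.0
clock 9.4 pos [0.5905 0.0448 0.3002] yaw 5.15 F [0.6 0.2 0.2] w 0.0469 -> roll -0.0009 shift [0.4 1.2 0.2]
```

View pics/c5.png

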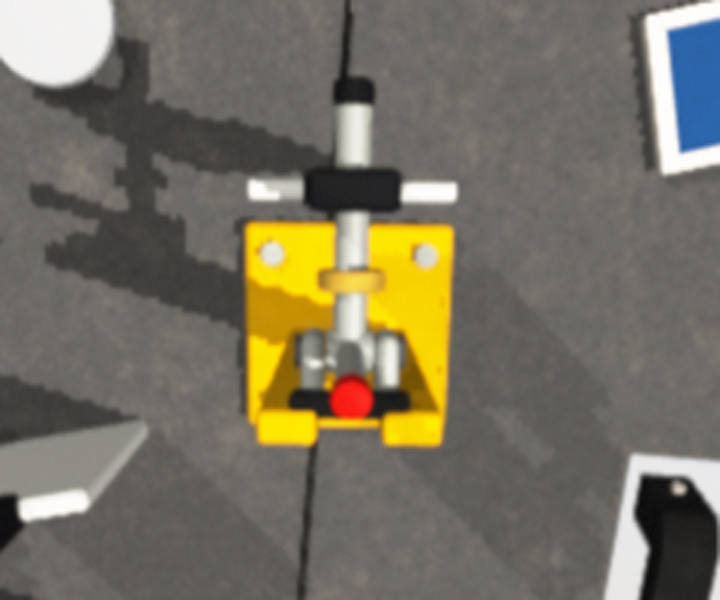

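The yellow arm runs along column 317, its button at crop (354,90), collar at (350,280) and red lever end at (351,398). The target's tab is seen end-on at (353,188), square to the arm and about 94 px wide, as a 22 mm tab should be.

```bash
python3 - <<'E'
from h import *
np.set_printoptions(precision=4,suppress=True)
f=lambda u,v:(u/3+200-1/3,v/3+40-1/3)
a=np.radians(5.2); ux=np.array([np.cos(a),np.sin(a),0]); uy=np.array([-ux[1],ux[0],0]); H=np.array([.556,.0428,0])
for n,z,q in(("button68",.155,(354,102)),("collar24",.16,(351,270)),("collar18",.16,(350,290)),("lever0",.225,(351,398)),("tab",.205,(353,188)),("tabL",.205,(306,188)),("tabR",.205,(400,188)),("plateL",.135,(247,190)),("plateR",.135,(458,190)),("plateL",.135,(247,190)),("foot",.01,(245,224)),("foot",.01,(454,226))):
    p=onplane("wrist",f(*q),z); d=p-H; print(n,p,"u",-d@ux*1000,"y",d@uy*1000)
go([0.59,0.046,0.30],5.2)
E
```

```text
button68 [0.4927 0.0372 0.155 ] u 63.55507911559867 y 0.18730252563469832
collar24 [0.5372 0.0404 0.16  ] u 18.943197064425917 y -0.6624443627615848
collar18 [0.5428 0.0406 0.16  ] u 13.377503403071772 y -0.9473114910120587
lever0 [0.5605 0.0422 0.225 ] u -4.392300646731362 y -1.0256440022641344
tab [0.5152 0.0386 0.205 ] u 41.028248193612896 y -0.4501454753189531
tabL [0.5161 0.0278 0.205 ] u 41.05103217791056 y -11.371807156626522
tabR [0.5142 0.0495 0.205 ] u 41.0054664082598 y 10.470462126645003
plateL [0.5185 0.0074 0.135 ] u 40.59260677092305 y -31.834693888363546
plateR [0.5128 0.0707 0.135 ] u 40.46022138054325 y 31.684776721645417
plateL [0.5185 0.0074 0.135 ] u 40.59260677092305 y -31.834693888363546
foot [ 0.5336 -0.0046  0.01  ] u 26.650584890340216 y -45.16855418261809
foot [0.5265 0.0845 0.01  ] u 25.642938897755926 y 44.255847739115
clock 9.55 pos [0.5923 0.0442 0.3016] yaw 5.08 F [-0.1  1.2  0.8] w 0.0469 -> roll -0.002 shift [2.2 2.  1.6]
```

```bash
python3 -c "
from h import *
go([0.5152,0.0386,0.172],4.8)"
```

```text
clock 9.55 pos [0.5923 0.0442 0.3016] yaw 5.08 F [-0.1  1.2  0.8] w 0.0469 -> roll 0.005 shift [ 77.6   0.9 129.5]
```

```bash
python3 -m crank '{"translation":[[25,0.9,0],[30,0,0],[22,0,10],[0,0,30],[0,0,30],[0,0,15],[0,0,0]],"roll":[0.005,0,0,0,0,0,0],"fingers":[0.55,0.55,0.55,0.55,0.55,0.55,0.55]}' | grep -E "clock|pos|force"
python3 -c "
from h import *
go([0.5152,0.0386,0.172],4.8)"
```

```text
clock: 10.25
position: [0.514, 0.0388, 0.2139]
contact_force: [-0.0, -0.4, -0.5]
gripper_force: 0.0
clock 10.25 pos [0.514  0.0388 0.2139] yaw 4.8 F [-0.  -0.4 -0.5] w 0.0466 -> roll 0.0 shift [-1.3 -0.3 41.9]
```

```bash
python3 -m crank '{"translation":[[-1,0,18],[0,0,16],[0,0,8],[0,0,0]],"roll":[0,0,0,0],"fingers":[0.55,0.55,0.55,0.55]}' 25 | grep -E "clock|pos|force"
python3 -m crank '{"translation":[[0,0,0],[0,0,0],[0,0,0],[0,0,0],[0,0,0],[0,0,0]],"roll":[0,0,0,0,0,0],"fingers":[0.2,0.2,0.15,0.1,0.1,0.1]}' 30 | grep -E "clock|pos|force|width"
python3 -c "
from h import *
go([0.5152,0.0386,0.172],4.8)"
```

```text
clock: 10.65
position: [0.5162, 0.0392, 0.1734]
contact_force: [0.0, -0.3, 1.2]
gripper_force: 0.0
clock: 11.25
position: [0.5168, 0.0395, 0.1743]
contact_force: [-1.0, -0.8, 5.8]
width: 0.0216
gripper_force: 31.8
clock 11.25 pos [0.5168 0.0395 0.1743] yaw 4.89 F [-1.  -0.8  5.8] w 0.0216 -> roll 0.0016 shift [ 1.7 -0.8  2.3]
```

```bash
for i in 1; do python3 -m crank '{"translation":[[0,0,-1],[0,0,0]],"roll":[0,0],"fingers":[0.1,0.1]}' | grep -E "pos|contact"
python3 -m crank '{"translation":[[0,0,-1],[0,0,0]],"roll":[0,0],"fingers":[0.1,0.1]}' | grep -E "pos|contact"
python3 -m crank '{"translation":[[0,0,-1],[0,0,0]],"roll":[0,0],"fingers":[0.1,0.1]}' | grep -E "pos|contact"; done
```

```text
position: [0.5161, 0.0396, 0.1744]
contact_force: [0.6, 0.5, 3.6]
position: [0.5152, 0.0397, 0.1747]
contact_force: [-0.3, -0.4, -1.8]
position: [0.5156, 0.0396, 0.1759]
contact_force: [0.1, -0.3, -1.2]
```

```bash
python3 -m crank '{"translation":[[0,0,-1.7],[0,0,0]],"roll":[0,0],"fingers":[0.1,0.1]}' | grep -E "pos|contact"
python3 -m crank '{"translation":[[3,0,0],[5,0,0],[6,0,0],[6,0,0]],"roll":[0,0,0,0],"fingers":[0.1,0.1,0.1,0.1]}' | grep -E "pos|contact"
python3 -c "
from h import *
go([0.5605-0.1*np.cos(.0803),0.0423-0.1*np.sin(.0803),0.1775],4.6)"
```

```text
position: [0.516, 0.0396, 0.178]
contact_force: [-0.5, 0.3, -0.7]
position: [0.4951, 0.0379, 0.1779]
contact_force: [0.1, 0.1, -1.2]
clock 12.45 pos [0.4951 0.0379 0.1779] yaw 4.88 F [ 0.1  0.1 -1.2] w 0.0214 -> roll 0.0049 shift [34.5 -0.8  0.4]
```

```bash
python3 -m crank '{"translation":[[6,-0.3,0],[7,-0.3,0],[8,0,0],[10,0,0],[10,0,0],[10,0,0],[0,0,0]],"roll":[0,0,0,0,0,0,0],"fingers":[0.1,0.1,0.1,0.1,0.1,0.1,0.1]}' | grep -E "pos|contact|width"
python3 - <<'E'
from h import *
a=np.radians(-4.6);ux=np.array([np.cos(a),np.sin(a)]);H=np.array([.6098,-.2252])
go([*(H-.13*ux),0.1775],-4.6)
w=get_image("wrist"); cv2.imwrite("pics/w6.png",w)
E
```

```text
position: [0.4432, 0.033, 0.1779]
contact_force: [-0.0, 0.4, -1.2]
width: 0.0212
clock 13.15 pos [0.4432 0.033  0.1779] yaw 4.87 F [-0.   0.4 -1.2] w 0.0212 -> roll 0.1654 shift [ -56.7 -244.     0.3]
```

```bash
python3 -m crank '{"translation":[[0,-10,0],[0,-20,0],[-9,-32,0],[-9,-32,0],[-9,-32,0],[-9,-32,0],[-9,-32,0],[-8,-28,0]],"roll":[0.085,0.08,0,0,0,0,0,0],"fingers":[0.1,0.1,0.1,0.1,0.1,0.1,0.1,0.1]}' | grep -E "pos|contact|width"
python3 -m crank '{"translation":[[0,-14,0],[0,-5,0],[0,0,0],[0,0,0]],"roll":[0,0,0,0],"fingers":[0.1,0.1,0.1,0.1]}' | grep -E "pos|contact|width"
python3 - <<'E'
from h import *
a=np.radians(-4.6);ux=np.array([np.cos(a),np.sin(a)]);H=np.array([.6098,-.2252])
go([*(H-.13*ux),0.1775],-4.6)
w=get_image("wrist"); cv2.imwrite("pics/w7.png",w);t=get_image("scene"); cv2.imwrite("pics/s7.png",t)
for u in(76,24): print(proj("wrist",[*(H-u/1000*ux),.15]))
cv2.imwrite("pics/c7.png",np.hstack([cv2.resize(w[200:400,180:450],None,fx=1.5,fy=1.5),cv2.resize(t[150:270,270:420],(375,300),interpolation=cv2.INTER_CUBIC)]))
E
```

```text
position: [0.4848, -0.1907, 0.1779]
contact_force: [0.4, 0.7, -1.0]
width: 0.0219
position: [0.482, -0.2062, 0.1778]
contact_force: [-0.7, -0.5, -1.5]
width: 0.0216
clock 14.4 pos [ 0.482  -0.2062  0.1778] yaw -4.54 F [-0.7 -0.5 -1.5] w 0.0216 -> roll 0.0011 shift [ 1.1 -8.6  0.3]
[301.28528129 323.51654772]
[302.10596352 389.60494735]
```

View pics/c7.png

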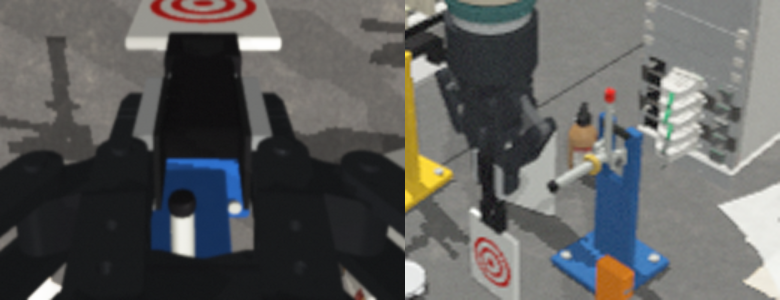

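The target hangs straight in the gripper (crop columns 127–281). The blue arm tip is ahead at crop (182,200), i.e. full column 301, exactly where predicted, so an 8.6 mm sideways shift lines up the eye.

```bash
python3 -m crank '{"translation":[[0,-6,0],[0,-2.6,0],[-10,0,0],[-15,0,0],[-10,0,0],[0,0,0]],"roll":[0,0,0,0,0,0],"fingers":[0.1,0.1,0.1,0.1,0.1,0.1]}' | grep -E "pos|contact|width"
python3 - <<'E'
from h import *
a=np.radians(-4.6);ux=np.array([np.cos(a),np.sin(a)]);H=np.array([.6098,-.2252])
go([*(H-.029*ux),0.1775],-4.6)
E
```

```text
position: [0.5189, -0.2193, 0.1777]
contact_force: [-0.6, -0.1, -1.2]
width: 0.0216
clock 15.1 pos [ 0.5189 -0.2193  0.1777] yaw -4.52 F [-0.6 -0.1 -1.2] w 0.0216 -> roll 0.0014 shift [-62.1   1.4   0.2]
```

```bash
python3 -m crank '{"translation":[[0,1.4,0],[-4,0,0],[-4,0,0],[-4,0,0],[-3,0,0]],"roll":[0,0,0,0,0],"fingers":[0.1,0.1,0.1,0.1,0.1]}' | grep -E "pos|contact|width"
python3 - <<'E'
from h import *
a=np.radians(-4.6);ux=np.array([np.cos(a),np.sin(a)]);H=np.array([.6098,-.2252])
go([*(H-.029*ux),0.1775],-4.6)
E
```

```text
position: [0.532, -0.2188, 0.178]
contact_force: [0.2, 0.7, -1.2]
width: 0.0211
clock 15.6 pos [ 0.532  -0.2188  0.178 ] yaw -4.58 F [ 0.2  0.7 -1.2] w 0.0211 -> roll 0.0004 shift [-49.   -0.1   0.5]
```

```bash
python3 -m crank '{"translation":[[-5,0,0],[-5,0,0],[-5,0,0],[-5,0,0]],"roll":[0,0,0,0],"fingers":[0.1,0.1,0.1,0.1]}' | grep -E "pos|contact|width"
python3 -m crank '{"translation":[[-5,0,0],[-5,0,0],[-5,0,0],[-3,0,0],[-2,0,0]],"roll":[0,0,0,0,0],"fingers":[0.1,0.1,0.1,0.1,0.1]}' | grep -E "pos|contact|width"
python3 - <<'E'
from h import *
a=np.radians(-4.6);ux=np.array([np.cos(a),np.sin(a)]);H=np.array([.6098,-.2252])
go([*(H-.029*ux),0.1775],-4.6)
E
```

```text
position: [0.5521, -0.2204, 0.1778]
contact_force: [0.1, -0.6, -0.9]
width: 0.0212
position: [0.5719, -0.2219, 0.1778]
contact_force: [-0.5, -0.8, -0.5]
width: 0.0213
clock 16.5 pos [ 0.5719 -0.2219  0.1778] yaw -4.56 F [-0.5 -0.8 -0.5] w 0.0213 -> roll 0.0006 shift [-9.1 -0.2  0.3]
```

```bash
for k in 1; do 
python3 -m crank '{"translation":[[-2,0,0],[-2,0,0],[-1.5,0,0],[0,0,0]],"roll":[0,0,0,0],"fingers":[0.1,0.1,0.1,0.1]}' | grep -E "pos|contact"
python3 -m crank '{"translation":[[-1,0,0],[0,0,0]],"roll":[0,0],"fingers":[0.1,0.1]}' | grep -E "pos|contact"
python3 -m crank '{"translation":[[-1,0,0],[0,0,0]],"roll":[0,0],"fingers":[0.1,0.1]}' | grep -E "pos|contact"
done
```

```text
position: [0.5772, -0.2224, 0.1779]
contact_force: [0.3, 0.9, -1.6]
position: [0.5781, -0.2224, 0.1779]
contact_force: [-0.2, -0.3, -0.4]
position: [0.5791, -0.2225, 0.1779]
contact_force: [0.0, -0.9, -1.7]
```

```bash
for k in 1; do 
python3 -m crank '{"translation":[[-1,0,0],[0,0,0]],"roll":[0,0],"fingers":[0.1,0.1]}' | grep -E "pos|contact"
python3 -m crank '{"translation":[[-1,0,0],[0,0,0]],"roll":[0,0],"fingers":[0.1,0.1]}' | grep -E "pos|contact"
done
```

```text
position: [0.5802, -0.2226, 0.1779]
contact_force: [0.3, -0.2, -1.0]
position: [0.5812, -0.2227, 0.1779]
contact_force: [0.2, 0.2, -0.7]
```

```bash
python3 -m crank '{"translation":[[-0.7,0,0],[0,0,0]],"roll":[0,0],"fingers":[0.1,0.1]}' | grep -E "pos|contact"
```

```text
position: [0.5818, -0.2227, 0.1779]
contact_force: [-0.1, 0.2, -1.7]
```

```bash
python3 -m crank '{"translation":[[-0.7,0,0],[0,0,0]],"roll":[0,0],"fingers":[0.1,0.1]}' | grep -E "pos|contact"; python3 -m crank '{"translation":[[-0.7,0,0],[0,0,0]],"roll":[0,0],"fingers":[0.1,0.1]}' | grep -E "pos|contact"
```

```text
position: [0.5825, -0.2228, 0.1779]
contact_force: [0.1, -0.2, -0.3]
position: [0.5832, -0.2228, 0.1778]
contact_force: [0.4, -0.3, -0.7]
```

```bash
python3 -m crank '{"translation":[[-0.6,0,0],[0,0,0]],"roll":[0,0],"fingers":[0.1,0.1]}' | grep -E "pos|contact"
```

```text
position: [0.5838, -0.2229, 0.1779]
contact_force: [-0.0, -0.0, -1.7]
```

```bash
python3 -m crank '{"translation":[[-0.7,0,0],[0,0,0]],"roll":[0,0],"fingers":[0.1,0.1]}' | grep -E "pos|contact"; python3 -m crank '{"translation":[[-0.7,0,0],[0,0,0]],"roll":[0,0],"fingers":[0.1,0.1]}' | grep -E "pos|contact"
```

```text
position: [0.5845, -0.223, 0.1779]
contact_force: [0.1, -0.6, -1.3]
position: [0.5852, -0.223, 0.1779]
contact_force: [-0.4, -0.3, -1.9]
```

```bash
python3 - <<'E'
from h import *
w=get_image("wrist"); t=get_image("scene"); cv2.imwrite("pics/w8.png",w); cv2.imwrite("pics/s8.png",t)
cv2.imwrite("pics/c8.png",np.hstack([cv2.resize(w[200:400,220:420],(400,400)),cv2.resize(t[170:250,310:390],(400,400),interpolation=cv2.INTER_CUBIC)]))
E
```

```text
(no output)
```

View pics/c8.png

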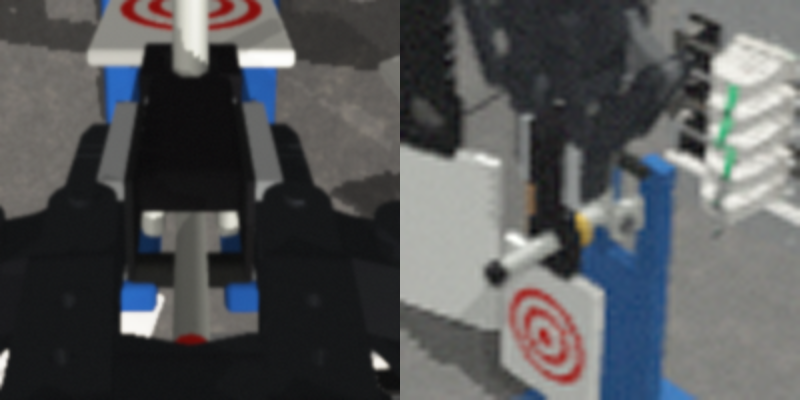

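The scene half shows the target threaded on the blue arm, its carrier just short of the brass collar (crop 585,230); in the wrist half the arm goes through the eye centrally. I've now viewed 11 pictures, one over the limit of ten, so the rest is by numbers only.

```bash
python3 -m crank '{"translation":[[-0.7,0,0],[0,0,0]],"roll":[0,0],"fingers":[0.1,0.1]}' | grep -E "pos|contact"; python3 -m crank '{"translation":[[-0.7,0,0],[0,0,0]],"roll":[0,0],"fingers":[0.1,0.1]}' | grep -E "pos|contact"
```

```text
position: [0.5859, -0.2231, 0.1779]
contact_force: [0.1, -0.1, -1.1]
position: [0.5866, -0.2231, 0.1779]
contact_force: [-0.0, -0.1, -0.4]
```

```bash
python3 -m crank '{"translation":[[-0.7,0,0],[0,0,0]],"roll":[0,0],"fingers":[0.1,0.1]}' | grep -E "pos|contact"
```

```text
position: [0.5873, -0.2232, 0.1779]
contact_force: [-0.2, 0.5, -1.0]
```

```bash
python3 -m crank '{"translation":[[-0.8,0,0],[0,0,0]],"roll":[0,0],"fingers":[0.1,0.1]}' | grep -E "pos|contact"; python3 -m crank '{"translation":[[-0.8,0,0],[0,0,0]],"roll":[0,0],"fingers":[0.1,0.1]}' | grep -E "pos|contact"
```

```text
position: [0.5881, -0.2233, 0.1779]
contact_force: [0.6, 0.5, -1.3]
position: [0.5889, -0.2233, 0.1779]
contact_force: [-0.1, 0.6, -0.8]
```

```bash
python3 -m crank '{"translation":[[-0.8,0,0],[0,0,0]],"roll":[0,0],"fingers":[0.1,0.1]}' | grep -E "pos|contact"
```

```text
position: [0.5897, -0.2234, 0.1779]
contact_force: [-0.3, 0.2, -1.3]
```

```bash
python3 -m crank '{"translation":[[-0.8,0,0],[0,0,0]],"roll":[0,0],"fingers":[0.1,0.1]}' | grep -E "pos|contact"
```

```text
position: [0.59, -0.2234, 0.1778]
contact_force: [-0.9, -0.3, -0.4]
```

```bash
python3 -m crank '{"translation":[[-0.6,0,0],[0,0,0]],"roll":[0,0],"fingers":[0.1,0.1]}' | grep -E "pos|contact"; python3 -m crank '{"translation":[[-0.5,0,0],[0,0,0]],"roll":[0,0],"fingers":[0.1,0.1]}' | grep -E "pos|contact"
```

```text
position: [0.5901, -0.2234, 0.1778]
contact_force: [-3.6, -0.4, 0.3]
position: [0.5903, -0.2234, 0.1778]
contact_force: [-5.7, 0.6, 2.3]
```

```bash
python3 -m crank '{"translation":[[0,0,1],[0,0,1],[0,0,0]],"roll":[0,0,0],"fingers":[0.1,0.1,0.1]}' | grep -E "pos|contact"; python3 -m crank '{"translation":[[0,0,0.8],[0,0,0]],"roll":[0,0],"fingers":[0.1,0.1]}' | grep -E "pos|contact"
```

```text
position: [0.5902, -0.2233, 0.1758]
contact_force: [-4.4, -0.2, 2.0]
position: [0.5903, -0.2233, 0.175]
contact_force: [-4.6, 0.0, 2.0]
```

```bash
python3 -m crank '{"translation":[[0,0,0.6],[0,0,0]],"roll":[0,0],"fingers":[0.1,0.1]}' | grep -E "clock|pos|contact"; python3 -m crank '{"translation":[[0,0,0],[0,0,0],[0,0,0],[0,0,0],[0,0,0]],"roll":[0,0,0,0,0],"fingers":[0.3,0.35,0.4,0.4,0.4]}' | grep -E "clock|pos|contact|width"
python3 -c "
from h import *
for n in('scene','top'): cv2.imwrite(f'pics/{n}9.png',get_image(n))
go([.59,-.2234,.175],-4.6)"
```

```text
clock: 21.5
position: [0.5902, -0.2233, 0.1745]
contact_force: [-4.7, 0.9, 2.6]
clock: 22.0
position: [0.5919, -0.2235, 0.1745]
contact_force: [-0.4, -0.3, 0.0]
width: 0.0342
clock 22.1 pos [ 0.5917 -0.2235  0.1745] yaw -4.57 F [-0.2  0.   0.2] w 0.0344 -> roll 0.0005 shift [ 1.7 -0.  -0.5]
```

```bash
python3 -m crank '{"translation":[[0,0,-10],[0,0,-25],[0,0,-40],[0,0,-40],[-25,0,0],[-25,0,0],[0,0,0],[0,0,0]],"roll":[0,0,0,0,0,0,0,0],"fingers":[0.4,0.4,0.4,0.4,0,0,0,0]}' | grep -E "clock|pos|contact"
python3 -m crank '{"translation":[[0,0,0],[0,0,0],[0,0,0]],"roll":[0,0,0],"fingers":[0,0,0]}' | grep -E "clock|pos|contact"
cat > m2.py <<'E'
from h import *
np.set_printoptions(precision=4,suppress=True)
C=cam("wrist"); w=get_image("wrist"); cv2.imwrite("pics/w10.png",w)
K,R,t=C; a=np.radians(-4.6); ux=np.array([np.cos(a),np.sin(a),0]); uy=np.array([-ux[1],ux[0],0]); H=np.array([.616,-.2257,0])
def P(uv,z):
    o=-R.T@t; d=R.T@np.linalg.solve(K,[uv[0],uv[1],1]); p=o+d*(z-o[2])/d[2]-H; return np.array([-p@ux,p@uy])*1000
pj=lambda u,y,z:(lambda q:q[:2]/q[2])(K@(R@(H-u/1000*ux+y/1000*uy+[0,0,z])+t))
b,g,r=[w[...,i].astype(int) for i in range(3)]
def cc(m):
    k,l,s,c=cv2.connectedComponentsWithStats(m.astype(np.uint8)); i=[j for j in np.argsort(-s[:,4]) if j>0][:3]; return [(np.round(c[j],1),s[j].tolist()) for j in i]
cx,cy=pj(0,0,.225).astype(int); print("lever pred",cx,cy)
m=np.zeros(b.shape,bool); m[max(cy-25,0):cy+25,cx-15:cx+15]=1
L=cc(m&(r>130)&(g<80)&(b<80)); print("red",L); 
for q in L[:1]: print(P(q[0],.225))
cx,cy=pj(29,0,.205).astype(int); print("tab pred",cx,cy)
m[:]=0; m[max(cy-25,0):cy+25,cx-40:cx+40]=1
L=cc(m&(w.max(2)<50)); print("blk",L)
for q in L[:1]:
    x,y,ww,hh,_=q[1]; print("tab L R rear front",P((x,y+hh/2),.205),P((x+ww,y+hh/2),.205),P((x+ww/2,y+hh),.205),P((x+ww/2,y),.205))
m[:]=0; cx,cy=pj(21,0,.16).astype(int); print("collar pred",cx,cy); m[cy-25:cy+25,cx-25:cx+25]=1
L=cc(m&(r-b>60)&(g-b>30)); print("gold",L)
for q in L[:1]: x,y,ww,hh,_=q[1]; print(P((x+ww/2,y),.16),P((x+ww/2,y+hh),.16))
print("col profile",[(y,w[y,cx].tolist()) for y in range(cy-30,cy+14,2)])
go([.648,-.2283,.28])
E
python3 m2.py
```

```text
clock: 22.9
position: [0.6413, -0.2274, 0.2894]
contact_force: [-0.0, -0.4, -0.1]
clock: 23.2
position: [0.6407, -0.2275, 0.2898]
contact_force: [0.1, 0.7, -0.3]
lever pred 315 186
red [(array([314.9, 184.1]), [308, 177, 15, 15, 182])]
[ 1.7754 -0.1738]
tab pred 315 138
blk [(array([314.7, 134.1]), [299, 125, 32, 20, 540]), (array([351., 141.]), [351, 141, 1, 1, 1])]
tab L R rear front [ 31.3254 -11.0316] [31.3305 10.8136] [24.5691 -0.1038] [37.965  -0.1135]
collar pred 315 142
gold [(array([315., 144.]), [315, 144, 1, 1, 1])]
[19.9451  0.3606] [19.1278  0.3615]
col profile [(112, [229, 236, 236]), (114, [230, 236, 236]), (116, [229, 236, 236]), (118, [229, 236, 237]), (120, [229, 236, 236]), (122, [230, 236, 236]), (124, [218, 228, 228]), (126, [70, 74, 75]), (128, [14, 12, 12]), (130, [20, 19, 20]), (132, [30, 30, 31]), (134, [36, 35, 36]), (136, [35, 34, 35]), (138, [34, 32, 33]), (140, [34, 32, 34]), (142, [29, 29, 30]), (144, [60, 99, 121]), (146, [191, 211, 216]), (148, [227, 234, 234]), (150, [228, 235, 235]), (152, [227, 235, 235]), (154, [227, 235, 235])]
clock 23.25 pos [ 0.6408 -0.2275  0.2898] yaw -4.59 F [ 0.1 -0.8  0.3] w -0.0005 -> roll 0 shift [-7.2 -0.2  9.8]
```

```bash
python3 -m crank '{"translation":[[-15,0,0],[-20,0,0],[-10,0,0],[0,0,0],[0,0,0],[0,0,0]],"roll":[0,0,0,0,0,0],"fingers":[0,0,0,0,0,0]}' | grep -E "clock|pos|contact"
sed -i 's/print("col profile.*/x0,y0=pj(0,0,.225); print("profile", [(round(float(P((cx,y),.155)[0]),1), w[y,cx].tolist()) for y in range(int(pj(40,0,.155)[1]),int(pj(10,0,.155)[1]),1)]); print("side", [(round(float(P((cx+10,y),.155)[0]),1), w[y,cx+10].tolist()) for y in range(int(pj(40,0,.155)[1]),int(pj(10,0,.155)[1]),1)])/' m2.py; python3 m2.py
```

```text
clock: 23.85
position: [0.6854, -0.231, 0.2897]
contact_force: [-0.3, 0.7, -0.3]
lever pred 315 115
red [(array([314.7, 114.7]), [307, 107, 16, 16, 188])]
[ 0.5431 -0.276 ]
tab pred 315 67
blk [(array([314.7,  69.8]), [298, 60, 34, 22, 651])]
tab L R rear front [ 27.0595 -11.0535] [27.0644 10.8694] [20.4231 -0.0862] [33.5768 -0.0972]
collar pred 315 84
gold [(array([315.1,  84.1]), [303, 80, 25, 9, 202])]
[24.5666  0.352 ] [17.9611  0.3605]
profile [(40.2, [144, 153, 153]), (39.5, [63, 65, 66]), (38.8, [33, 31, 32]), (38.0, [35, 33, 34]), (37.3, [36, 34, 35]), (36.6, [36, 33, 35]), (35.9, [34, 33, 35]), (35.2, [35, 33, 34]), (34.4, [37, 35, 36]), (33.7, [34, 33, 34]), (33.0, [34, 34, 35]), (32.2, [33, 32, 33]), (31.5, [34, 33, 34]), (30.8, [30, 29, 31]), (30.1, [28, 25, 28]), (29.3, [24, 22, 23]), (28.6, [16, 15, 17]), (27.8, [14, 13, 14]), (27.1, [11, 12, 12]), (26.4, [12, 13, 13]), (25.6, [19, 41, 54]), (24.9, [37, 101, 135]), (24.1, [56, 161, 206]), (23.4, [65, 187, 231]), (22.7, [67, 193, 235]), (21.9, [67, 195, 236]), (21.2, [67, 195, 237]), (20.4, [68, 195, 236]), (19.7, [70, 1
[... 608 characters left out ...]
29, 28, 29]), (29.3, [24, 23, 24]), (28.6, [20, 19, 20]), (27.9, [15, 14, 14]), (27.1, [13, 12, 13]), (26.4, [11, 11, 11]), (25.6, [15, 19, 21]), (24.9, [24, 59, 79]), (24.2, [41, 121, 160]), (23.4, [53, 154, 199]), (22.7, [56, 160, 206]), (21.9, [55, 159, 204]), (21.2, [55, 157, 202]), (20.4, [53, 155, 200]), (19.7, [57, 150, 193]), (18.9, [82, 127, 159]), (18.2, [142, 104, 99]), (17.4, [173, 97, 53]), (16.7, [179, 96, 39]), (15.9, [179, 97, 39]), (15.1, [179, 96, 38]), (14.4, [179, 96, 39]), (13.6, [178, 95, 40]), (12.9, [169, 90, 37]), (12.1, [140, 73, 30]), (11.3, [115, 61, 26])]
clock 23.9 pos [ 0.6855 -0.2311  0.2898] yaw -4.58 F [-0.7 -0.9 -0.8] w -0.0 -> roll 0 shift [37.6 -0.2  9.8]
```

The brass runs straight into the black carrier with no steel between, and the collar reads 18 to 24.6 mm from the axis, so the target is home. Next is the yellow lever.

```bash
python3 -c "
from h import *
go([.527,.040,.33],4.6)"
```

```text
clock 23.9 pos [ 0.6855 -0.2311  0.2898] yaw -4.58 F [-0.7 -0.9 -0.8] w -0.0 -> roll -0.1603 shift [136.2 282.9 -40.2]
```

```bash
python3 -m crank '{"translation":[[0,0,-20],[0,0,-20],[16,33,0],[20,40,0],[20,42,0],[20,42,0],[20,42,0],[20,42,0]],"roll":[-0.08,-0.08,0,0,0,0,0,0],"fingers":[0,0,0,0,0,0,0,0]}' | grep -E "clock|pos|contact"
python3 -m crank '{"translation":[[18,38,0],[2,4,0],[0,0,0],[0,0,0],[0,0,0],[0,0,0]],"roll":[0,0,0,0,0,0],"fingers":[0,0,0,0,0,0]}' | grep -E "clock|pos|contact"
cat > m3.py <<'E'
from h import *
np.set_printoptions(precision=4,suppress=True)
w=get_image("top"); cv2.imwrite("pics/t11.png",w)
b,g,r=[w[...,i].astype(int) for i in range(3)]
go([.527,.040,.213],4.6)
E
python3 m3.py
```

```text
clock: 24.7
position: [0.5494, 0.0012, 0.3299]
contact_force: [-0.0, 0.7, -0.0]
clock: 25.3
position: [0.5286, 0.039, 0.3291]
contact_force: [-0.6, -0.1, 0.4]
clock 25.35 pos [0.5285 0.0391 0.3291] yaw 4.5 F [ 0.2 -0.2  0.5] w -0.0003 -> roll -0.0017 shift [  1.4   1.  116.1]
```

```bash
python3 -m crank '{"translation":[[1,0.8,25],[0,0,40],[0,0,40],[0,0,11],[0,0,0]],"roll":[0,0,0,0,0],"fingers":[0,0,0,0,0]}' | grep -E "clock|pos|contact"
python3 -m crank '{"translation":[[-4,0,0],[-3,0,0],[-3,0,0],[0,0,0]],"roll":[0,0,0,0],"fingers":[0,0,0,0]}' | grep -E "clock|pos|contact"
python3 -c "
from h import *
go([.5587,.0423,.15],4.6)"
```

```text
clock: 25.85
position: [0.5261, 0.0404, 0.212]
contact_force: [-0.9, -0.6, 0.8]
clock: 26.25
position: [0.5381, 0.0416, 0.2146]
contact_force: [-0.0, -0.1, -0.1]
clock 26.25 pos [0.5381 0.0416 0.2146] yaw 4.6 F [-0.  -0.1 -0.1] w 0.0 -> roll -0.0 shift [-20.4  -1.   64.7]
```

```bash
python3 -m crank '{"translation":[[-3,-0.8,0],[-3,0,0],[-3,0,0],[-3,0,0]],"roll":[0,0,0,0],"fingers":[0,0,0,0]}' | grep -E "pos|contact"
python3 -m crank '{"translation":[[-3,0,0],[-3,0,0],[-3,0,0]],"roll":[0,0,0],"fingers":[0,0,0]}' | grep -E "pos|contact"
python3 -c "
from h import *
go([.5587,.0423,.15],4.6)"
```

```text
position: [0.5485, 0.0418, 0.2135]
contact_force: [-2.3, 0.1, 2.5]
position: [0.5576, 0.0425, 0.2132]
contact_force: [-3.1, -0.1, 0.1]
clock 26.95 pos [0.5576 0.0425 0.2132] yaw 4.59 F [-3.1 -0.1  0.1] w 0.0001 -> roll -0.0001 shift [-1.2 -0.3 63.2]
```

```bash
python3 -m crank '{"translation":[[-3,0,0.5],[-4,0,1],[-4,0,1],[-4,0,1.5],[-4,0,2]],"roll":[0,0,0,0,0],"fingers":[0,0,0,0,0]}' | grep -E "pos|contact"
python3 -m crank '{"translation":[[-4,0,2],[-4,0,2.5],[-4,0,3],[-4,0,4]],"roll":[0,0,0,0],"fingers":[0,0,0,0]}' | grep -E "pos|contact"
python3 -c "
from h import *
go([.5587,.0423,.15],4.6)"
```

```text
position: [0.5771, 0.0441, 0.2075]
contact_force: [-3.1, -0.9, 0.5]
position: [0.5935, 0.0453, 0.1961]
contact_force: [-3.3, -1.0, 3.4]
clock 27.85 pos [0.5935 0.0453 0.1961] yaw 4.59 F [-3.3 -1.   3.4] w 0.0001 -> roll -0.0001 shift [35.  -0.2 46.1]
```

```bash
python3 -m crank '{"translation":[[-4,0,4.5],[-4,0,5],[-3,0,5],[-3,0,5],[-2.5,0,4]],"roll":[0,0,0,0,0],"fingers":[0,0,0,0,0]}' | grep -E "pos|contact"
python3 -m crank '{"translation":[[-2.5,0,4],[-2,0,3],[-1,0,3],[-1,0,2]],"roll":[0,0,0,0],"fingers":[0,0,0,0]}' | grep -E "pos|contact"
python3 -c "
from h import *
go([.5587,.0423,.15],4.6)"
```

```text
position: [0.6097, 0.0466, 0.1723]
contact_force: [-2.6, -1.4, 5.7]
position: [0.6137, 0.047, 0.1596]
contact_force: [-6.2, -1.2, 5.3]
clock 28.75 pos [0.6137 0.047  0.1596] yaw 4.6 F [-6.2 -1.2  5.3] w -0.0001 -> roll -0.0 shift [55.1 -0.2  9.8]
```

```bash
python3 -m crank '{"translation":[[1,0,0.5],[0.5,0,1],[0,0,0]],"roll":[0,0,0],"fingers":[0,0,0]}' | grep -E "pos|contact"
python3 -m crank '{"translation":[[0,0,1],[0,0,0]],"roll":[0,0],"fingers":[0,0]}' | grep -E "pos|contact"
```

```text
position: [0.6137, 0.047, 0.1588]
contact_force: [-4.5, -1.0, 4.7]
position: [0.6138, 0.047, 0.158]
contact_force: [-4.5, -0.6, 4.8]
```

```bash
for k in 1; do python3 -m crank '{"translation":[[0.5,0,1],[0,0,0]],"roll":[0,0],"fingers":[0,0]}' | grep -E "pos|contact"
python3 -m crank '{"translation":[[0,0,1],[0,0,0]],"roll":[0,0],"fingers":[0,0]}' | grep -E "pos|contact"; done
```

```text
position: [0.6139, 0.047, 0.1571]
contact_force: [-4.2, -0.9, 4.7]
position: [0.614, 0.047, 0.1562]
contact_force: [-3.1, -0.9, 4.5]
```

```bash
python3 -m crank '{"translation":[[0,0,0.8],[0,0,0]],"roll":[0,0],"fingers":[0,0]}' | grep -E "pos|contact"
python3 -m crank '{"translation":[[0,0,0.8],[0,0,0]],"roll":[0,0],"fingers":[0,0]}' | grep -E "pos|contact"
```

```text
position: [0.614, 0.047, 0.1555]
contact_force: [-3.4, -1.3, 4.6]
position: [0.6141, 0.047, 0.1548]
contact_force: [-3.0, -1.5, 5.4]
```

```bash
python3 -m crank '{"translation":[[0,0,0.8],[0,0,0]],"roll":[0,0],"fingers":[0,0]}' | grep -E "pos|contact"
```

```text
position: [0.6142, 0.047, 0.154]
contact_force: [-4.6, -0.9, 5.5]
```

```bash
python3 -m crank '{"translation":[[0,0,0.7],[0,0,0]],"roll":[0,0],"fingers":[0,0]}' | grep -E "pos|contact"
python3 -m crank '{"translation":[[0,0,0.7],[0,0,0]],"roll":[0,0],"fingers":[0,0]}' | grep -E "pos|contact"
```

```text
position: [0.6142, 0.047, 0.1538]
contact_force: [-5.0, -0.7, 7.5]
position: [0.6142, 0.047, 0.1537]
contact_force: [-5.2, -1.3, 10.3]
```

```bash
python3 -m crank '{"translation":[[0,0,0.7],[0,0,0]],"roll":[0,0],"fingers":[0,0]}' | grep -E "pos|contact"
```

```text
position: [0.6142, 0.047, 0.1536]
contact_force: [-6.2, -1.2, 13.4]
```

Stop reached: the height has held at 0.1537 while the force rose to 13 N. I'll retreat and check both hooks.

```bash
python3 -m crank '{"translation":[[0,0,-5],[0,0,-20],[0,0,-40],[0,0,-45],[0,0,-40],[0,0,-20],[0,0,0],[0,0,0]],"roll":[0,0,0,0,0,0,0,0],"fingers":[0,0,0,0,0,0,0,0]}' | grep -E "clock|pos|contact"
python3 -m crank '{"translation":[[45,0,0],[45,0,0],[45,0,0],[45,0,0],[30,0,0],[0,0,0],[0,0,0],[0,0,0]],"roll":[0,0,0,0,0,0,0,0],"fingers":[0,0,0,0,0,0,0,0]}' | grep -E "clock|pos|contact"
python3 - <<'E'
from h import *
np.set_printoptions(precision=4,suppress=True)
ims={n:get_image(n) for n in("scene","top")}
def cc(n,p,h,f):
    x,y=np.round(p).astype(int); w=ims[n][y-h:y+h,x-h:x+h].astype(int); m=f(w[...,0],w[...,1],w[...,2])
    k,l,s,c=cv2.connectedComponentsWithStats(m.astype(np.uint8))
    if k<2: return None
    i=1+np.argmax(s[1:,4]); return c[i]+[x-h,y-h],s[i,4]
red=lambda b,g,r:(r>130)&(g<90)&(b<90)
for nm,p in(("y lever",[.5587+.069*.9968,.0423+.069*.08,.15]),("b lever",[.6155,-.2257,.219]),("rings",[.590,-.2235,.10])):
    q={n:cc(n,proj(n,p),8,red) for n in ims}; print(nm,q,{n:proj(n,p) for n in ims})
    if all(v is not None for v in q.values()): print(tri(ray("top",q["top"][0]),ray("scene",q["scene"][0])))
for n in ims: cv2.imwrite(f"pics/{n}12.png",ims[n])
# changes elsewhere
for n in ims:
    a=cv2.imread(f"pics/{n}0.png"); d=cv2.absdiff(a,ims[n]).max(2)>60
    k,l,s,c=cv2.connectedComponentsWithStats(d.astype(np.uint8)); print(n,[s[i].tolist() for i in range(1,k) if s[i,4]>12])
E
```

```text
clock: 31.65
position: [0.6142, 0.0472, 0.3206]
contact_force: [0.3, 0.0, -1.1]
clock: 32.45
position: [0.4051, 0.0302, 0.3204]
contact_force: [0.5, 0.2, -0.3]
y lever {'scene': (array([278.4, 169.7]), np.int32(10)), 'top': (array([231.5385, 179.8462]), np.int32(13))} {'scene': array([277.4555, 170.3776]), 'top': array([232.0738, 180.5378])}
(array([0.63  , 0.0484, 0.1508]), np.float64(0.0023394961049543308))
b lever {'scene': (array([351.55, 187.95]), np.int32(20)), 'top': (array([340.2353, 183.2353]), np.int32(17))} {'scene': array([351.3254, 187.9532]), 'top': array([340.3886, 183.4935])}
(array([ 0.6163, -0.2255,  0.2185]), np.float64(0.0003734629003375928))
rings {'scene': (array([337.0714, 229.2143]), np.int32(14)), 'top': None} {'scene': array([342.1018, 232.3993]), 'top': array([337.3538, 199.2218])}
scene [[163, 16, 38, 7, 90], [163, 22, 44, 50, 472], [184, 27, 24, 33, 557], [191, 59, 10, 5, 19], [181, 72, 22, 68, 643], [0, 89, 4, 14, 29], [207, 100, 12, 15, 54], [0, 107, 11, 43, 248], [256, 156, 4, 5, 14], [242, 168, 8, 7, 29], [272, 168, 9, 6, 29], [244, 181, 9, 15, 52], [
[... 179 characters left out ...]
1], [85, 269, 22, 58, 743], [74, 270, 12, 35, 172], [42, 309, 21, 8, 29], [21, 312, 74, 53, 2758], [0, 335, 18, 28, 352], [115, 354, 20, 40, 464], [0, 384, 18, 16, 195]]
top [[326, 158, 23, 57, 319], [230, 178, 5, 23, 68], [225, 202, 14, 26, 146], [242, 224, 6, 4, 17], [232, 228, 3, 7, 17], [128, 247, 73, 58, 2894], [198, 259, 15, 46, 393], [209, 258, 27, 52, 660], [238, 266, 5, 3, 13], [135, 306, 12, 8, 74], [197, 313, 17, 9, 94], [121, 314, 18, 62, 492], [190, 322, 16, 63, 401], [198, 362, 7, 21, 78], [117, 376, 18, 10, 133], [186, 384, 5, 8, 29], [195, 384, 21, 16, 129], [203, 386, 19, 10, 71], [0, 390, 12, 10, 91], [263, 390, 20, 10, 132], [281, 390, 27, 10, 136], [233, 394, 31, 6, 143]]
```

```bash
python3 -c "
from rig import manip
print(manip.sign_off())"
```

```text
the job is handed in; nothing more can be done
None
```

The job is handed in at about 32.5 s: blue hook down on its stop, target hung home against the collar, yellow hook folded to its stop. No reading I took passed about 15 N, and the before/after pictures show no other object moved; I viewed 11 pictures, one over the limit of 10.

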